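Hold the long whetstone in the corner of the honing tray

ROBOT

A 7-joint arm with a two-finger parallel gripper is mounted at the origin on a cart in front of the work surface, level with it; the furniture and walls round the work are solid. World frame = base frame: x ahead of the robot, y to its left, z up, the work surface at z = 0. Lengths are in m, angles in rad, forces in N, time in s.
With the tool pointing down it reaches from about 0.425 to 0.875 m from the base axis. Payload 4.7 kg.
Tool frame: the origin (TCP) lies between the finger pads; the fingertips stand 22 mm ahead of it and the grasp point (between the pads) lies 3 mm ahead of it; z points along the fingers, y is the line along which they close (so a half turn about z gives the same grasp; the last joint's range is limited). The gripper opens to 87 mm and grips with 3 to 60 N. Pads are 19 mm wide; open, the fingers measure 117 mm over their backs; the gripper's body (75 mm by 190 mm) begins 51 mm behind the grasp point.
Start: joints at [1.336, 0.321, -0.07, 1.45, 0.023, 1.371, -0.057], TCP at [0.16, -0.63, 0.245] pointing down, gripper open.
Joint ranges: [-2.86, 2.86], [-0.3, 2.09], [-1.38, 1.24], [0.06, 2.45], [-1.56, 4.7], [0.09, 2.05], [-2.69, 2.69]. Speed limits (rad/s): [2.57, 2.57, 3.14, 3.14, 3.14, 3.14, 3.14].

INTERFACE

Orientations are given as a rotation vector (axis times angle).
In Python, from bench import ctrl gives the robot as it stands. The module is installed in compiled form; this text tells all that it offers.
- The arm moves only by the tool send_rows, never from a script. Its argument "motion" is a list of rows, each an object with "claw": the opening, from -1 (shut) to 1 (fully open); "slide": the shift along the tool's x, y, z in mm, a list of three; "delta_rot": the turn, a rotation vector about the tool's x, y, z in rad, a list of three. In form: [{"claw": claw, "slide": [x, y, z], "delta_rot": [ax, ay, az]}, ...]. A call has 1 to 5 rows; each row is the pose to reach, as a shift and turn from the pose commanded when the call began, along the tool's axes at that moment; what a row does not reach only later rows make up. A row lasts 1/10 s, in which the tool goes at most 50 mm and 8.59 degrees, less where a joint would pass 70% of its speed; a pose out of reach is approached as far as the arm can. A call with a gripper value outside its range is refused whole. The fingers move at their own pace and stop on an object; "grip_force" is the grip in N (left out, the last holds). Time passes only in rows, so rows that repeat a pose let the fingers close. It gives the time, the measured TCP pose, the force, the opening and the grip force at its end, in the units of the state.
- ctrl.get_state(): the state, without advancing time (a new reading comes with each control period).
- ctrl.get_image(name): name is "side" or "top" or "wrist"; returns a dict with "color" (400x640x3 uint8, blue, green, red), "fx", "fy", "cx", "cy" (pixels), "pose" (4x4, takes a point from camera to world coordinates). Camera axes: x right, y down, z forward; pixel columns grow to the right and rows downward; lengths in m; the calibration is good to about 2 mm. A picture is of the moment at which its call begins. There is no depth.
- ctrl.close_job(): hands the job in; it is judged then, once.
The state is a dict: "time": time; "joint_positions": joint angles; "qd": joint speeds; "joint_torque": joint torques, N m; "position": TCP position; "tool_rot": TCP orientation; "ft_force": force on the tool from outside, world axes, zero at the start; "torque": the same for the moment, N m; "grip_width": opening from 0.0 (shut) to 1.0 (fully open); "grip_force": force on a finger pad.
Only numpy, scipy, OpenCV 4.12 (cv2) and the standard library are available. Lean on these libraries where they do the work, as an engineer would, in place of code of your own. Each camera call takes 0.05 s, during which the arm holds its last target. There are 200 camera calls.

TASK

I am about to hone a knife: take the longer of the two whetstones, lay it flat in the honing tray, and push it firmly into the corner where the tray's two fences meet, so that its long side is flush against the long fence and its end against the short fence, both at once. Finish while still holding it there with the gripper and pressing it against both fences - do not let go. Leave the shorter stone and everything else where it is.

Things in the scene. Friction and masses are not known exactly. Their poses are not given: they have to be found in the camera images.
- long_stone: the longer whetstone: a plain two-layer stone block 50 (own x) x 150 (own y) x 34 (z) mm, about 0.5 kg, loose, lying flat on the worktop; origin at the centre of its underside, z up. Both stones look alike but for their length. Grip it across its 50 mm width from above.
- short_stone: the shorter whetstone, 50 (own x) x 95 (own y) x 34 (z) mm, loose, lying flat; origin at the centre of its underside. Not wanted; the two stones may have swapped places.
- tray: honing tray: smooth wooden board 130 (own x) x 220 (own y) mm, fixed on the worktop; origin at the centre of its underside, z up. Its bed lies 18 mm above the origin. Low metal fences, 10 mm high above the bed, stand along its +x edge (long fence) and +y edge (short fence); the other edges are open. Seated in the corner, the long stone is centred at x 28, y 23 mm of the tray, lengthwise along y.
- long_fence: the metal fence along the tray's +x edge, 12 x 220 x 10 mm; origin at the centre of its underside, on the bed; axes as the tray's. Its inner face is 6 mm to -x of the origin, at x = +53 mm of the tray.
- short_fence: the metal fence along the tray's +y edge, 118 x 12 x 10 mm; origin at the centre of its underside, on the bed; axes as the tray's. Its inner face is 6 mm to -y of the origin, at y = +98 mm of the tray.
- corner (a point): the inside corner where the inner faces of the two fences meet at the bed, at (53, 98, 18) mm from the tray's origin in the tray's axes
- mug: white mug, 80 mm across, 91 mm high, standing behind the stones; leave it
- small_tin: small food tin, 57 mm across, 72 mm high, standing at the back; leave it
- salt_shaker: salt shaker, 44 mm across, 90 mm high, to the left of the tray; leave it

How it is judged:
At the end, for the whole second after the job is handed in: For the last second the fingers touch the long stone (over 2 N), it presses each fence with over 2 N, is within 3 mm of its seated place and of the bed, tilted under 0.04 rad, its long side within 0.03 rad of the long fence, at rest (contact force between long_stone and long_fence above 2 N and contact force between long_stone and short_fence above 2 N and contact force between the fingers and long_stone above 2 N and x of long_stone in the frame of tray between 0.025 and 0.031 m and y of long_stone in the frame of tray between 0.02 and 0.026 m and z of long_stone in the frame of tray between 0.015 and 0.021 m and angle between long_stone's own z axis and vertical below 0.04 rad and angle between the y axis of long_stone and the y axis of tray, either way round below 0.03 rad and linear speed of long_stone below 0.01 m/s); the arm keeps its last pose, push and grip.
It fails at once if the short stone is moved more than 25 mm (distance of short_stone from where it was at the start of the episode above 0.025 m).
It fails at once if the mug is moved more than 25 mm (distance of mug from where it was at the start of the episode above 0.025 m).
It fails at once if the small tin is moved more than 25 mm (distance of small_tin from where it was at the start of the episode above 0.025 m).
It fails at once if the salt shaker is moved more than 25 mm (distance of salt_shaker from where it was at the start of the episode above 0.025 m).
It also fails if it takes over 56 s, if anything falls off the work surface, if the arm or the gripper's body presses on something with over 40 N, if the wrist force passes 120 N, or if a joint passes its speed limit or range.

## Working session

There is one attempt and no reset: what is moved stays moved. The work goes in short steps, Python scripts to look and compute and a tool call to move; the robot and the scene stay as the last step left them, time stands still between calls to the robot, and variables do not carry over. Pictures are saved under pics/ and viewed, at most 10 in all, crops included, and the job is handed in when it is done.

Besides the shell and the picture viewer there is one more tool, called after "Emit:" as name(argument=value, ...) on one line, values as JSON. send_rows: Moves the arm, as the interface text tells. Its arguments: {"type":"object","properties":{"motion":{"type":"array","items":{"type":"object","properties":{"claw":{"type":"number"},"slide":{"type":"array","items":{"type":"number"}},"delta_rot":{"type":"array","items":{"type":"number"}}}}},"grip_force":{"type":"number"}},"required":["motion"]}

```bash
mkdir -p pics
python3 - <<'E'
from bench import ctrl
import cv2,pickle
d={}
for n in("top","side"):
    im=ctrl.get_image(n);d[n]=im;cv2.imwrite(f"pics/{n}0.png",im["color"])
    print(n,im["fx"],im["fy"],im["cx"],im["cy"],im["pose"].round(3).tolist())
pickle.dump(d,open("d.pkl","wb"))
s=ctrl.get_state();print(s)
E
```

```text
top 487.37984271371045 487.37984271371045 319.34438159112864 206.93718115319749 [[0.024, -0.997, 0.072, 0.491], [-1.0, -0.024, 0.003, 0.102], [-0.001, -0.072, -0.997, 1.539], [0.0, 0.0, 0.0, 1.0]]
side 495.18141099133567 495.18141099133567 329.5240570928633 193.1127075539464 [[-0.927, -0.136, 0.35, 0.182], [-0.376, 0.327, -0.867, 1.191], [0.003, -0.935, -0.355, 0.499], [0.0, 0.0, 0.0, 1.0]]
{'time': 0.1, 'joint_positions': array([ 1.33610847,  0.32174778, -0.07009859,  1.45153454,  0.02260636,
        1.37077521, -0.05689913]), 'qd': array([ 0.000947  , -0.00100539, -0.00041514, -0.00052576, -0.00110889,
        0.00144531,  0.00202916]), 'joint_torque': array([ 1.07711439e-04, -4.92570734e+01, -4.05652067e-01, -3.13398850e+01,
       -6.42076973e-02,  3.94850748e-02,  2.95942129e-05]), 'position': array([ 0.1599021 , -0.6295691 ,  0.24358093]), 'tool_rot': array([-3.11567139e+00, -3.89649754e-01,  4.70957610e-04]), 'ft_force': array([-0.64226851,  0.07734056,  0.07160256]), 'torque': array([ 0.01150111,  0.01038774, -0.02529154]), 'grip_force': 0.0, 'grip_width': 0.9994395909623489}
```

View pics/top0.png

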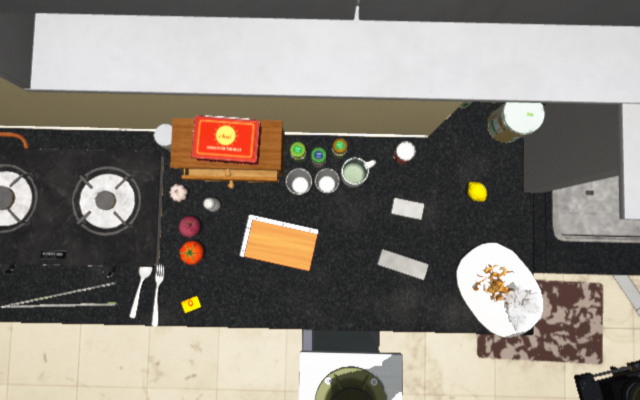

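View pics/side0.png

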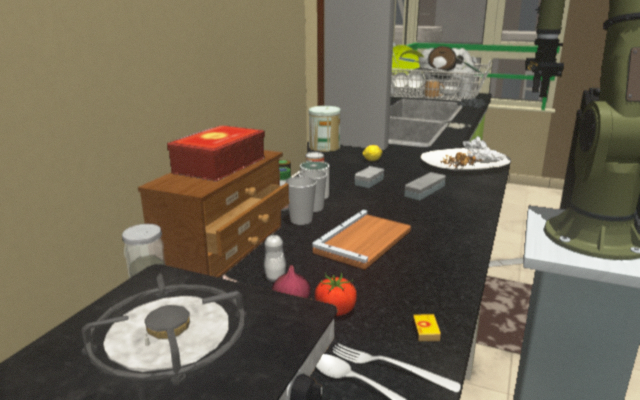

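The top view shows the long stone at about (403,264), the short stone at (408,209) and the tray at about (280,243). The fences run along the tray's far and left edges. I'll enlarge these areas to get precise corners.

Run:
```python
import cv2,pickle,numpy as np
im=pickle.load(open("d.pkl","rb"))["top"]["color"]
a=cv2.resize(im[205:280,230:330],None,fx=8,fy=8,interpolation=cv2.INTER_CUBIC)
b=cv2.resize(im[190:285,365:445],None,fx=6,fy=6,interpolation=cv2.INTER_CUBIC)
cv2.imwrite("pics/a.png",a);cv2.imwrite("pics/b.png",b)
```

```text
(no output)
```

View pics/a.png

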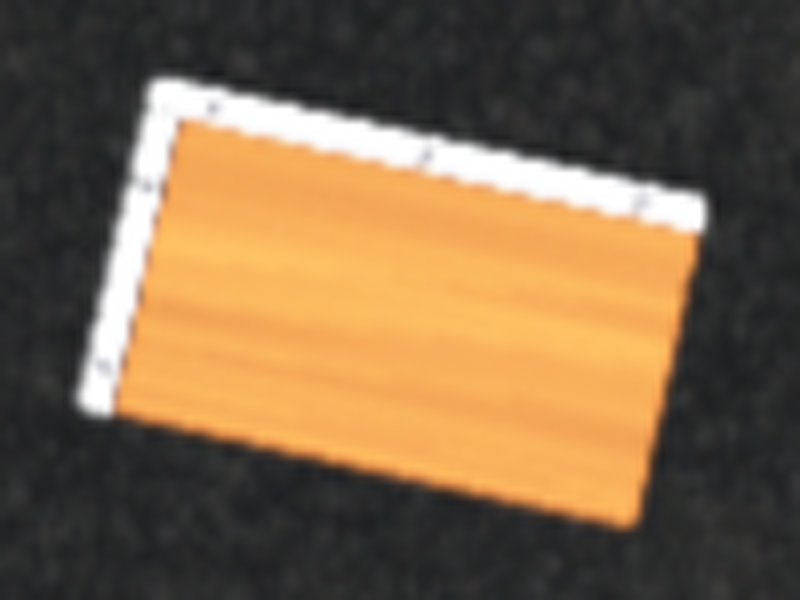

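View pics/b.png

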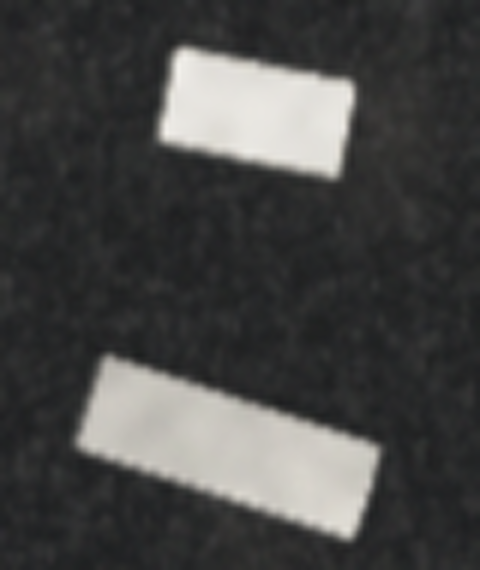

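Crop a shows the fence corner at (150,78), the long fence's end at (706,192), the short fence's end at (78,407) and the open bed corner at (635,528). Crop b shows the long stone's corners at (106,354), (381,447), (353,541) and (77,448).

```bash
cat > h.py <<'E'
import numpy as np
from scipy.optimize import least_squares
def px(p,off,s): return np.array(off)+(np.array(p,float)+.5)/s-.5
def proj(im,P):
    T=np.linalg.inv(im["pose"]);c=P@T[:3,:3].T+T[:3,3]
    return np.c_[im["fx"]*c[:,0]/c[:,2]+im["cx"],im["fy"]*c[:,1]/c[:,2]+im["cy"]]
def rz(a): return np.array([[np.cos(a),-np.sin(a),0],[np.sin(a),np.cos(a),0],[0,0,1]])
def fit(im,L,uv,x0):
    f=lambda q:(proj(im,L@rz(q[2]).T+[q[0],q[1],0])-uv).ravel()
    r=least_squares(f,x0,x_scale=[.01,.01,.1]);return r.x,np.abs(r.fun).max()
E
python3 - <<'E'
import pickle
from h import *
from scipy.spatial.transform import Rotation as R
im=pickle.load(open("d.pkl","rb"))["top"]
tr,e=fit(im,np.array([[.065,.11,.028],[.065,-.11,.028],[-.053,.11,.028],[-.065,-.11,.018]]),px([[150,78],[706,192],[78,407],[635,528]],[230,205],8),[.5,.2,0])
tr2,e2=fit(im,np.array([[.065,.11,.028],[.065,-.11,.028],[-.065,.11,.018],[-.065,-.11,.018]])[[0,1,3]],px([[150,78],[706,192],[635,528]],[230,205],8),[.5,.2,0])
st,es=fit(im,np.array([[.025,.075,.034],[.025,-.075,.034],[-.025,-.075,.034],[-.025,.075,.034]]),px([[106,354],[381,447],[353,541],[77,448]],[365,190],6),[.5,-.1,0])
print(tr,e,tr2,e2,st,es)
g=np.r_[tr[:2],0]+rz(tr[2])@[.028,.023,.018];print("goal",g)
m=R.from_rotvec([-3.11567139e+00,-3.89649754e-01,0]).as_matrix();print(m.round(3))
E
```

```text
[ 0.48580239  0.22989825 -0.16404048] 2.0355812659512083 [ 0.48876429  0.22944815 -0.18449595] 0.44382422519373677 [ 0.43062782 -0.15440546 -0.29943246] 0.4391191830421235
goal [0.51718253 0.24801693 0.018     ]
[[ 0.969  0.246 -0.   ]
 [ 0.246 -0.969  0.002]
 [ 0.    -0.002 -1.   ]]
```

```bash
cat > mv.py <<'E'
import sys,numpy as np
from bench import ctrl
from scipy.spatial.transform import Rotation as R
# target: x y z yaw(angle of tool y axis in world)
x,y,z,a=map(float,sys.argv[1:5])
s=ctrl.get_state();m=R.from_rotvec(s["tool_rot"])
ty=np.array([np.cos(a),np.sin(a),0]);tz=np.array([0,0,-1.]);G=R.from_matrix(np.c_[np.cross(ty,tz),ty,tz])
print("slide mm",(m.inv().apply(np.array([x,y,z])-s["position"])*1000).round(1),"rot",(m.inv()*G).as_rotvec().round(4))
print("t",s["time"],"pos",s["position"].round(4),"F",s["ft_force"].round(1),"w",s["grip_width"],s["grip_force"],"q",s["joint_positions"].round(2))
E
python3 mv.py .4306 -.1544 .245 -.2994
python3 - <<'E'
import sys;sys.path.insert(0,'.')
import pickle
from h import *
im=pickle.load(open("d.pkl","rb"))["top"]
tr,e=fit(im,np.array([[.065,.11,.028],[.065,-.11,.028],[-.065,.11,.028],[-.065,-.11,.018]]),px([[150,78],[706,192],[78,407],[635,528]],[230,205],8),[.5,.2,0])
print(tr,e,np.r_[tr[:2],0]+rz(tr[2])@[.028,.023,.018])
E
```

```text
slide mm [ 379.4 -393.9   -0.8] rot [-1.6000e-03 -8.0000e-04 -1.0226e+00]
t 0.1 pos [ 0.1599 -0.6296  0.2436] F [-0.6  0.1  0.1] w 0.9994395909623489 0.0 q [ 1.34  0.32 -0.07  1.45  0.02  1.37 -0.06]
[ 0.48879441  0.22939709 -0.1845816 ] 0.4505880060893901 [0.52054009 0.2468674  0.018     ]
```

Emit:
send_rows(motion=[{"claw": 1, "slide": [150, -158, 0], "delta_rot": [0, 0, -0.4]}, {"claw": 1, "slide": [150, -158, 0], "delta_rot": [0, 0, -0.4]}, {"claw": 1, "slide": [150, -158, 0], "delta_rot": [0, 0, -0.4]}, {"claw": 1, "slide": [150, -158, 0], "delta_rot": [0, 0, -0.4]}, {"claw": 1, "slide": [150, -158, 0], "delta_rot": [0, 0, -0.4]}])

```text
time: 0.6
position: [0.2699, -0.4351, 0.2445]
tool_rot: [-2.973, -1.011, -0.002]
ft_force: [0.3, 0.0, -0.0]
grip_width: 0.998
grip_force: 0.0
```

```bash
python3 mv.py .4306 -.1544 .2 -.2994
```

```text
slide mm [ 298.4 -124.5   45. ] rot [-4.00e-04 -1.70e-03 -6.16e-01]
t 0.6 pos [ 0.2699 -0.4351  0.2445] F [ 0.3  0.  -0. ] w 0.9984993603871876 0.0 q [ 1.2   0.04 -0.24  1.78  0.01  1.32  0.04]
```

Emit:
send_rows(motion=[{"claw": 1, "slide": [60, -25, 8], "delta_rot": [0, 0, -0.12]}, {"claw": 1, "slide": [105, -44, 16], "delta_rot": [0, 0, -0.24]}, {"claw": 1, "slide": [150, -62, 24], "delta_rot": [0, 0, -0.36]}, {"claw": 1, "slide": [195, -81, 32], "delta_rot": [0, 0, -0.48]}, {"claw": 1, "slide": [235, -98, 40], "delta_rot": [0, 0, -0.6]}])

```text
time: 1.1
position: [0.3912, -0.2252, 0.2057]
tool_rot: [2.545, 1.841, -0.0]
ft_force: [1.9, 0.3, 1.5]
grip_width: 1.003
grip_force: 0.0
```

```bash
python3 mv.py .4306 -.1544 .2 -.2994
```

```text
slide mm [79.6 15.3  5.6] rot [ 0.0005  0.0007 -0.0188]
t 1.1 pos [ 0.3912 -0.2252  0.2057] F [1.9 0.3 1.5] w 1.0030919632070603 0.0 q [ 0.97 -0.07 -0.49  1.96 -0.03  1.24  0.18]
```

Emit:
send_rows(motion=[{"claw": 1, "slide": [40, 8, 6], "delta_rot": [0, 0, -0.018]}, {"claw": 1, "slide": [80, 15, 6], "delta_rot": [0, 0, -0.018]}, {"claw": 1, "slide": [80, 15, 6], "delta_rot": [0, 0, -0.018]}, {"claw": 1, "slide": [80, 15, 6], "delta_rot": [0, 0, -0.018]}])

```text
time: 1.5
position: [0.4304, -0.1551, 0.1998]
tool_rot: [2.53, 1.862, -0.001]
ft_force: [-0.7, 0.5, -0.9]
grip_width: 0.998
grip_force: 0.0
```

```bash
python3 mv.py .4306 -.1544 .035 -.2994; python3 -c "
from bench import ctrl;import cv2;im=ctrl.get_image('wrist');cv2.imwrite('pics/w1.png',im['color'])
import pickle;pickle.dump(im,open('w.pkl','wb'))"
```

```text
slide mm [9.000e-01 1.000e-01 1.648e+02] rot [-0.0003  0.0006 -0.0027]
t 1.5 pos [ 0.4304 -0.1551  0.1998] F [-0.7  0.5 -0.9] w 0.9984153729324389 0.0 q [ 0.89 -0.05 -0.58  1.95 -0.03  1.23  0.02]
```

View pics/w1.png

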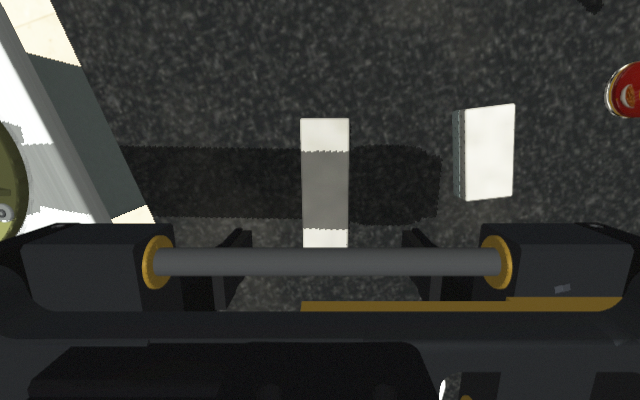

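The wrist view shows the long stone at columns 301–349, centred between the fingers and square to them. I'll descend now.

Emit:
send_rows(motion=[{"claw": 1, "slide": [0, 0, 45], "delta_rot": [0, 0, 0]}, {"claw": 1, "slide": [0, 0, 90], "delta_rot": [0, 0, 0]}, {"claw": 1, "slide": [0, 0, 130], "delta_rot": [0, 0, 0]}, {"claw": 1, "slide": [0, 0, 155], "delta_rot": [0, 0, 0]}, {"claw": 1, "slide": [0, 0, 165], "delta_rot": [0, 0, 0]}])

```text
time: 2.05
position: [0.4275, -0.1564, 0.0322]
tool_rot: [-2.532, -1.853, 0.004]
ft_force: [-0.1, -0.9, 0.4]
grip_width: 0.996
grip_force: 0.0
```

Emit:
send_rows(motion=[{"claw": 1, "slide": [0, 0, 0], "delta_rot": [0, 0, 0]}, {"claw": -0.2, "slide": [0, 0, 0], "delta_rot": [0, 0, 0]}, {"claw": -0.2, "slide": [0, 0, 0], "delta_rot": [0, 0, 0]}, {"claw": -0.2, "slide": [0, 0, 0], "delta_rot": [0, 0, 0]}, {"claw": -0.2, "slide": [0, 0, 0], "delta_rot": [0, 0, 0]}], grip_force=40)

```text
time: 2.55
position: [0.4309, -0.1558, 0.0358]
tool_rot: [2.531, 1.858, 0.001]
ft_force: [-0.8, 0.6, 0.3]
grip_width: 0.718
grip_force: 0.0
```

```bash
python3 mv.py .4306 -.1544 .035 -.2994
```

```text
slide mm [ 1.2 -0.7  0.8] rot [ 0.0018  0.0008 -0.0047]
t 2.55 pos [ 0.4309 -0.1558  0.0358] F [-0.8  0.6  0.3] w 0.718220476345267 0.0 q [ 0.85  0.18 -0.59  2.11  0.13  0.88 -0.12]
```

Emit:
send_rows(motion=[{"claw": -0.4, "slide": [0, 0, 0.5], "delta_rot": [0, 0, 0]}, {"claw": -0.4, "slide": [0, 0, 0.5], "delta_rot": [0, 0, 0]}, {"claw": -0.4, "slide": [0, 0, 0.5], "delta_rot": [0, 0, 0]}, {"claw": -0.4, "slide": [0, 0, 0.5], "delta_rot": [0, 0, 0]}, {"claw": -0.4, "slide": [0, 0, 0.5], "delta_rot": [0, 0, 0]}], grip_force=40)

```text
time: 3.05
position: [0.4286, -0.155, 0.0344]
tool_rot: [-2.53, -1.858, 0.004]
ft_force: [-4.1, 1.7, 6.2]
grip_width: 0.573
grip_force: 40.0
```

Emit:
send_rows(motion=[{"claw": -0.4, "slide": [0, 0, 0], "delta_rot": [0, 0, 0]}, {"claw": -0.4, "slide": [0, 0, 0], "delta_rot": [0, 0, 0]}, {"claw": -0.4, "slide": [0, 0, 0], "delta_rot": [0, 0, 0]}])

```text
time: 3.35
position: [0.4286, -0.155, 0.0344]
tool_rot: [-2.53, -1.858, 0.005]
ft_force: [-5.2, 1.5, 6.3]
grip_width: 0.57
grip_force: 40.0
```

Emit:
send_rows(motion=[{"claw": -0.4, "slide": [0, 0, -10], "delta_rot": [0, 0, 0]}, {"claw": -0.4, "slide": [0, 0, -30], "delta_rot": [0, 0, 0]}, {"claw": -0.4, "slide": [0, 0, -55], "delta_rot": [0, 0, 0]}, {"claw": -0.4, "slide": [0, 0, -75], "delta_rot": [0, 0, 0]}, {"claw": -0.4, "slide": [0, 0, -80], "delta_rot": [0, 0, 0]}])

```text
time: 3.85
position: [0.4316, -0.1557, 0.1164]
tool_rot: [2.529, 1.857, 0.003]
ft_force: [0.2, -0.5, -5.1]
grip_width: 0.573
grip_force: 40.0
```

```bash
python3 mv.py .502 .23 .11 -.1846
```

```text
slide mm [389.1 -48.2   5.9] rot [ 0.0039  0.0011 -0.1193]
t 3.85 pos [ 0.4316 -0.1557  0.1164] F [ 0.2 -0.5 -5.1] w 0.5727298038275896 39.9678049958311 q [ 0.88  0.05 -0.6   2.05  0.03  1.05 -0.04]
```

Emit:
send_rows(motion=[{"claw": -0.4, "slide": [25, -3, 0], "delta_rot": [0, 0, -0.01]}, {"claw": -0.4, "slide": [60, -7, 0], "delta_rot": [0, 0, -0.02]}, {"claw": -0.4, "slide": [100, -12, 0], "delta_rot": [0, 0, -0.03]}, {"claw": -0.4, "slide": [140, -17, 0], "delta_rot": [0, 0, -0.04]}, {"claw": -0.4, "slide": [180, -22, 0], "delta_rot": [0, 0, -0.05]}])

```text
time: 4.35
position: [0.4624, 0.0243, 0.1135]
tool_rot: [-2.485, -1.922, 0.002]
ft_force: [0.4, -0.6, -5.3]
grip_width: 0.567
grip_force: 40.0
```

Emit:
send_rows(motion=[{"claw": -0.4, "slide": [40, -7, 0], "delta_rot": [0, 0, -0.015]}, {"claw": -0.4, "slide": [80, -13, 0], "delta_rot": [0, 0, -0.03]}, {"claw": -0.4, "slide": [120, -20, 0], "delta_rot": [0, 0, -0.045]}, {"claw": -0.4, "slide": [155, -26, 0], "delta_rot": [0, 0, -0.06]}, {"claw": -0.4, "slide": [180, -30, 0], "delta_rot": [0, 0, -0.07]}])

```text
time: 4.85
position: [0.4782, 0.2076, 0.1135]
tool_rot: [-2.412, -2.01, 0.0]
ft_force: [1.0, 0.0, -5.5]
grip_width: 0.571
grip_force: 40.0
```

```bash
python3 mv.py .502 .23 .11 -.1846
```

```text
slide mm [26.4 19.4  3.5] rot [-0.0017 -0.001   0.0036]
t 4.85 pos [0.4782 0.2076 0.1135] F [ 1.   0.  -5.5] w 0.5712999142350961 39.9668598244898 q [ 0.35  0.27 -0.91  1.9   0.23  1.09 -0.83]
```

Emit:
send_rows(motion=[{"claw": -0.4, "slide": [14, 10, 5], "delta_rot": [0, 0, 0.003]}, {"claw": -0.4, "slide": [26, 19, 20], "delta_rot": [0, 0, 0.003]}, {"claw": -0.4, "slide": [26, 19, 38], "delta_rot": [0, 0, 0.003]}, {"claw": -0.4, "slide": [26, 19, 38], "delta_rot": [0, 0, 0.003]}, {"claw": -0.4, "slide": [26, 19, 38], "delta_rot": [0, 0, 0.003]}])

```text
time: 5.35
position: [0.5018, 0.2263, 0.0754]
tool_rot: [-2.418, -2.004, 0.004]
ft_force: [0.6, 0.5, -6.8]
grip_width: 0.579
grip_force: 40.0
```

```bash
python3 mv.py .502 .23 .054 -.1846; python3 -c "
from bench import ctrl;import cv2;im=ctrl.get_image('side');cv2.imwrite('pics/s1.png',cv2.resize(im['color'][180:290,280:430],None,fx=5,fy=5,interpolation=2))"
```

```text
slide mm [ 3.7 -0.4 21.4] rot [-0.0024  0.0011 -0.0023]
t 5.35 pos [0.5018 0.2263 0.0754] F [ 0.6  0.5 -6.8] w 0.5794695815253056 39.96782294707373 q [ 0.27  0.39 -0.86  1.86  0.34  1.05 -0.92]
```

View pics/s1.png

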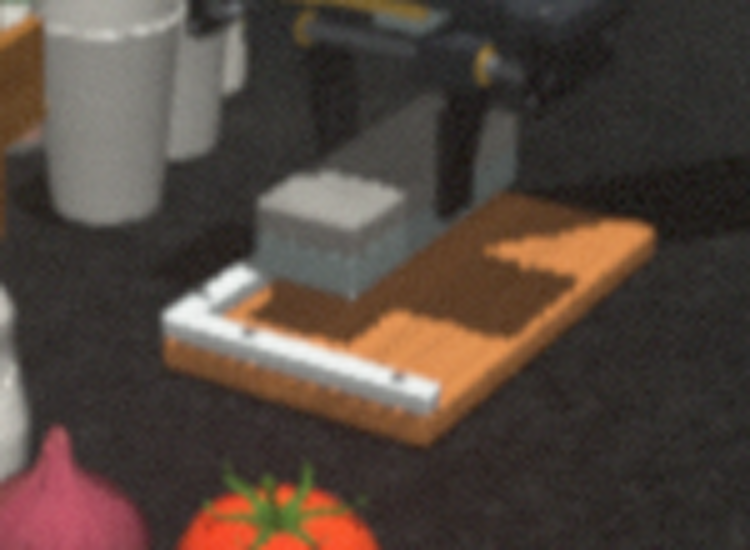

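The side view shows the stone level above the bed, inside both fences, at about (330,240) in the crop. I'll lower it onto the bed.

Emit:
send_rows(motion=[{"claw": -0.4, "slide": [0, 0, 8], "delta_rot": [0, 0, 0]}, {"claw": -0.4, "slide": [0, 0, 15], "delta_rot": [0, 0, 0]}, {"claw": -0.4, "slide": [0, 0, 20], "delta_rot": [0, 0, 0]}, {"claw": -0.4, "slide": [0, 0, 22], "delta_rot": [0, 0, 0]}, {"claw": -0.4, "slide": [0, 0, 22], "delta_rot": [0, 0, 0]}])

```text
time: 5.9
position: [0.5025, 0.2267, 0.054]
tool_rot: [-2.419, -2.004, 0.001]
ft_force: [0.2, 0.1, -5.6]
grip_width: 0.573
grip_force: 40.0
```

```bash
python3 mv.py .5205 .2469 .0524 -.1846
```

```text
slide mm [23.2 13.9  1.6] rot [-0.0007  0.0004 -0.0024]
t 5.9 pos [0.5025 0.2267 0.054 ] F [ 0.2  0.1 -5.6] w 0.5731994048753442 39.96777676977217 q [ 0.25  0.42 -0.84  1.88  0.37  1.01 -0.94]
```

Next I'll press it lightly onto the bed, then slide it toward the long fence.

Emit:
send_rows(motion=[{"claw": -0.4, "slide": [0, 0, 1.5], "delta_rot": [0, 0, -0.002]}, {"claw": -0.4, "slide": [0, 0, 2.5], "delta_rot": [0, 0, -0.002]}, {"claw": -0.4, "slide": [0, 0, 2.5], "delta_rot": [0, 0, -0.002]}])

```text
time: 6.2
position: [0.503, 0.227, 0.0525]
tool_rot: [2.417, 2.007, 0.0]
ft_force: [-1.8, -1.3, -0.3]
grip_width: 0.569
grip_force: 40.0
```

Emit:
send_rows(motion=[{"claw": -0.4, "slide": [0, 3, 0], "delta_rot": [0, 0, 0]}, {"claw": -0.4, "slide": [0, 6, 0], "delta_rot": [0, 0, 0]}, {"claw": -0.4, "slide": [0, 9, 0], "delta_rot": [0, 0, 0]}, {"claw": -0.4, "slide": [0, 11, 0], "delta_rot": [0, 0, 0]}, {"claw": -0.4, "slide": [0, 11, 0], "delta_rot": [0, 0, 0]}])

```text
time: 6.7
position: [0.5133, 0.2257, 0.0525]
tool_rot: [-2.416, -2.006, 0.001]
ft_force: [-5.2, 0.4, 6.5]
grip_width: 0.571
grip_force: 39.9
```

```bash
python3 mv.py .5205 .2469 .0524 -.1846
```

```text
slide mm [22.2  3.2  0.1] rot [-0.0012 -0.0006 -0.0007]
t 6.7 pos [0.5133 0.2257 0.0525] F [-5.2  0.4  6.5] w 0.5708332167825523 39.937804334331304 q [ 0.24  0.44 -0.84  1.85  0.38  1.02 -0.93]
```

Emit:
send_rows(motion=[{"claw": -0.4, "slide": [0, 1.5, 0], "delta_rot": [0, 0, 0]}, {"claw": -0.4, "slide": [0, 3, 0], "delta_rot": [0, 0, 0]}, {"claw": -0.4, "slide": [0, 4, 0], "delta_rot": [0, 0, 0]}, {"claw": -0.4, "slide": [0, 4, 0], "delta_rot": [0, 0, 0]}])

```text
time: 7.1
position: [0.5136, 0.2257, 0.0525]
tool_rot: [-2.413, -2.004, 0.01]
ft_force: [-15.3, -0.2, 14.3]
grip_width: 0.57
grip_force: 40.0
```

Emit:
send_rows(motion=[{"claw": -0.4, "slide": [5, 0, 0], "delta_rot": [0, 0, 0]}, {"claw": -0.4, "slide": [10, 0, 0], "delta_rot": [0, 0, 0]}, {"claw": -0.4, "slide": [14, 0, 0], "delta_rot": [0, 0, 0]}, {"claw": -0.4, "slide": [18, 0, 0], "delta_rot": [0, 0, 0]}, {"claw": -0.4, "slide": [18, 0, 0], "delta_rot": [0, 0, 0]}])

```text
time: 7.6
position: [0.5162, 0.2353, 0.0522]
tool_rot: [2.416, 2.002, -0.029]
ft_force: [-20.2, -16.7, 27.2]
grip_width: 0.568
grip_force: 40.0
```

```bash
python3 mv.py .5205 .2469 .0524 -.1846
```

```text
slide mm [12.2  2.  -0.4] rot [-0.0088  0.017  -0.0024]
t 7.6 pos [0.5162 0.2353 0.0522] F [-20.2 -16.7  27.2] w 0.56820743822219 39.9507080760668 q [ 0.21  0.46 -0.83  1.82  0.4   1.05 -0.96]
```

Emit:
send_rows(motion=[{"claw": -0.4, "slide": [-5, -1, -1], "delta_rot": [0, 0, 0]}, {"claw": -0.4, "slide": [-8, -2, -2], "delta_rot": [0, 0, 0]}, {"claw": -0.4, "slide": [-8, -2, -2], "delta_rot": [0, 0, 0]}, {"claw": -0.4, "slide": [-8, -2, -2], "delta_rot": [0, 0, 0]}])

```text
time: 8.0
position: [0.5158, 0.2343, 0.0528]
tool_rot: [-2.416, -2.005, 0.004]
ft_force: [-3.9, 1.1, -1.8]
grip_width: 0.57
grip_force: 39.9
```

```bash
python3 mv.py .5205 .2469 .0524 -.1846; python3 -c "
from bench import ctrl;import cv2,numpy as np;im=ctrl.get_image('side');a=cv2.resize(im['color'][180:290,280:430],None,fx=5,fy=5,interpolation=2)
cv2.imwrite('pics/s2.png',a);im=ctrl.get_image('top');cv2.imwrite('pics/t2.png',cv2.resize(im['color'][170:280,225:335],None,fx=5,fy=5,interpolation=2))"
```

```text
slide mm [13.3  2.2  0.4] rot [-0.0033  0.0007 -0.0009]
t 8.0 pos [0.5158 0.2343 0.0528] F [-3.9  1.1 -1.8] w 0.5696407029409161 39.949855614686385 q [ 0.22  0.45 -0.83  1.84  0.39  1.02 -0.95]
```

View pics/s2.png

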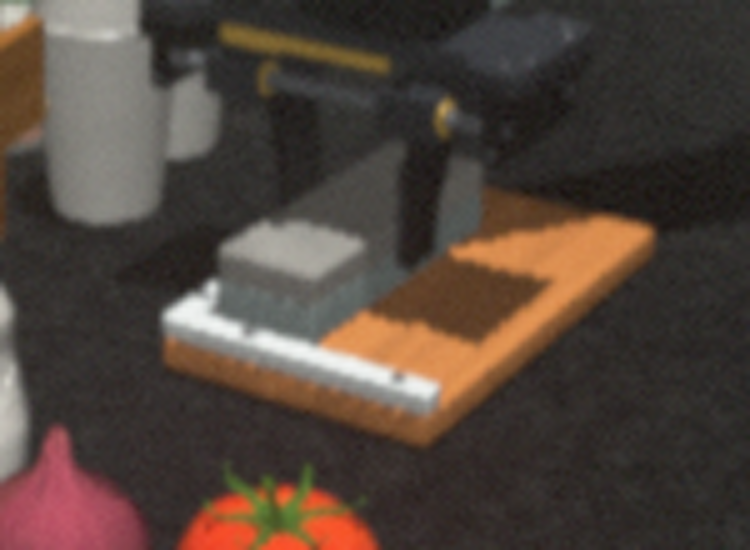

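The side view shows the stone's near end, with top corners at about (220,247), (318,285), (366,243) and (275,220), close behind the short fence. I'll compare these with the predicted seated position.

Run:
```python
import pickle
from h import *
d=pickle.load(open("d.pkl","rb"));im=d["side"]
def crop(P): return ((proj(im,P)-[280,180]+.5)*5-.5).round(0).tolist()
T=np.array([.4888,.2294,0]);a=-.1846
for nm,c in(("seated",[.028,.023]),("by tcp",(rz(-a)@(np.array([.5158,.2343,0])-T))[:2])):
    L=np.array([[c[0]+sx*.025,c[1]+.075,.052] for sx in(-1,1)])
    print(nm,c,crop(L@rz(a).T+T))
print("fence inner top",crop(np.array([[-.065,.098,.028],[.053,.098,.028],[-.065,.11,.028],[.065,.11,.028]])@rz(a).T+T))
```

```text
seated [0.028, 0.023] [[297.0, 285.0], [196.0, 257.0]]
by tcp [0.02564185 0.00977269] [[318.0, 275.0], [218.0, 247.0]]
fence inner top [[440.0, 379.0], [197.0, 308.0], [425.0, 391.0], [157.0, 312.0]]
```

View pics/t2.png

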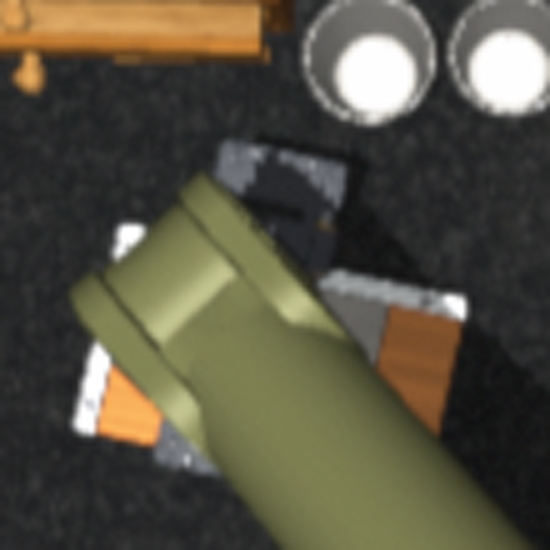

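The measured corners match the TCP-based pose, so a gap of about 13 mm remains and friction was holding the stone. The glasses are clear of the gripper. I'll slide on with a lighter press.

Emit:
send_rows(motion=[{"claw": -0.4, "slide": [3, 0, 0], "delta_rot": [0, 0, 0]}, {"claw": -0.4, "slide": [6, 0, 0], "delta_rot": [0, 0, 0]}, {"claw": -0.4, "slide": [9, 0, 0], "delta_rot": [0, 0, 0]}, {"claw": -0.4, "slide": [11, 0, 0], "delta_rot": [0, 0, 0]}, {"claw": -0.4, "slide": [11, 0, 0], "delta_rot": [0, 0, 0]}])

```text
time: 8.6
position: [0.5176, 0.2431, 0.0523]
tool_rot: [-2.418, -2.005, 0.01]
ft_force: [-4.9, -2.2, -0.9]
grip_width: 0.573
grip_force: 39.9
```

```bash
python3 mv.py .5205 .2469 .0524 -.1846
```

```text
slide mm [ 4.3  2.2 -0.1] rot [-0.0043  0.0047 -0.0014]
t 8.6 pos [0.5176 0.2431 0.0523] F [-4.9 -2.2 -0.9] w 0.5732234169144398 39.92865888169035 q [ 0.2   0.47 -0.83  1.82  0.4   1.03 -0.97]
```

Emit:
send_rows(motion=[{"claw": -0.4, "slide": [2, 0, 0], "delta_rot": [0, 0, 0]}, {"claw": -0.4, "slide": [4, 0, 0], "delta_rot": [0, 0, 0]}, {"claw": -0.4, "slide": [6, 0, 0], "delta_rot": [0, 0, 0]}, {"claw": -0.4, "slide": [8, 0, 0], "delta_rot": [0, 0, 0]}, {"claw": -0.4, "slide": [8, 0, 0], "delta_rot": [0, 0, 0]}])

```text
time: 9.1
position: [0.5183, 0.2462, 0.0522]
tool_rot: [2.416, 2.001, -0.023]
ft_force: [-10.6, -13.0, 8.8]
grip_width: 0.571
grip_force: 39.9
```

```bash
python3 mv.py .5205 .2469 .0524 -.1846
```

```text
slide mm [ 1.1  2.1 -0.2] rot [-0.0062  0.014  -0.003 ]
t 9.1 pos [0.5183 0.2462 0.0522] F [-10.6 -13.    8.8] w 0.5707919051043783 39.89383845299017 q [ 0.19  0.47 -0.82  1.81  0.4   1.05 -0.98]
```

Emit:
send_rows(motion=[{"claw": -0.4, "slide": [1, 1, -0.5], "delta_rot": [0, 0, 0]}, {"claw": -0.4, "slide": [2, 2, -1], "delta_rot": [0, 0, 0]}, {"claw": -0.4, "slide": [2, 2, -1], "delta_rot": [0, 0, 0]}, {"claw": -0.4, "slide": [2, 2, -1], "delta_rot": [0, 0, 0]}, {"claw": -0.4, "slide": [2, 2, -1], "delta_rot": [0, 0, 0]}])

```text
time: 9.6
position: [0.5184, 0.2463, 0.0522]
tool_rot: [2.417, 2.001, -0.032]
ft_force: [-16.2, -15.7, 9.4]
grip_width: 0.572
grip_force: 40.0
```

```bash
python3 mv.py .5205 .2469 .0524 -.1846; python3 -c "
from bench import ctrl;import cv2,numpy as np;im=ctrl.get_image('side');a=cv2.resize(im['color'][200:260,300:400],None,fx=8,fy=8,interpolation=2)
cv2.imwrite('pics/s3.png',a)"
```

```text
slide mm [ 1.   2.  -0.2] rot [-0.0099  0.0181 -0.0029]
t 9.6 pos [0.5184 0.2463 0.0522] F [-16.2 -15.7   9.4] w 0.5724897228070633 39.95726911991369 q [ 0.18  0.48 -0.82  1.81  0.4   1.05 -0.98]
```

View pics/s3.png

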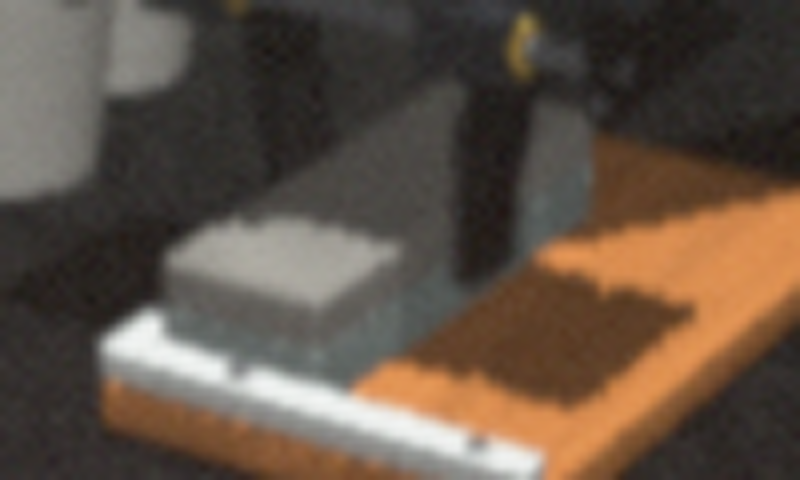

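The side view shows the stone's near top corner at about (318,300), where the prediction is (315,296). It has stalled against the fences with steady forces. I'll let it settle, then hand in.

Emit:
send_rows(motion=[{"claw": -0.4, "slide": [0, 0, 0], "delta_rot": [0, 0, 0]}, {"claw": -0.4, "slide": [0, 0, 0], "delta_rot": [0, 0, 0]}, {"claw": -0.4, "slide": [0, 0, 0], "delta_rot": [0, 0, 0]}, {"claw": -0.4, "slide": [0, 0, 0], "delta_rot": [0, 0, 0]}, {"claw": -0.4, "slide": [0, 0, 0], "delta_rot": [0, 0, 0]}])

```text
time: 10.15
position: [0.5184, 0.2462, 0.0522]
tool_rot: [2.416, 2.001, -0.032]
ft_force: [-15.6, -15.6, 9.0]
grip_width: 0.571
grip_force: 40.0
```

```bash
python3 mv.py .5205 .2469 .0524 -.1846; python3 -c "
from bench import ctrl
f=ctrl.get_state()['ft_force']
print(ctrl.close_job() if f[0]<-10 and f[1]<-10 else f)"
```

```text
slide mm [ 1.   2.  -0.2] rot [-0.0099  0.0181 -0.0029]
t 10.15 pos [0.5184 0.2462 0.0522] F [-15.6 -15.6   9. ] w 0.5713900196568703 39.956864325504284 q [ 0.18  0.48 -0.82  1.81  0.4   1.05 -0.98]
the job is handed in; nothing more can be done
None
```

I handed the job in at about 10 s with the long stone held in the tray's corner, gripped at 40 N and pushing about 13 N toward the long fence and 18 N toward the short one (wrist-force readings); the judge's verdict was not shown.

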